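Put the red marker away and click its case shut

TASK

Lay the red-capped marker in the open green case, swing the springy lid over, and press the black pad at the lid's free edge straight down until the orange spring catch clicks and holds the lid shut by itself. The thin lid cracks if pushed with more than 20 newtons, so press slowly and stop once it has clicked; leave the other markers, the tin and the yoghurt pot where they are.

Things in the scene. Friction and masses are not known exactly. Their poses are not given: they have to be found in the camera images.
- marker_case: Open green plastic marker case, 100 mm (its x) by 190 mm (its y) by 30 mm high, fixed to the table. Origin: centre of its underside, z up. Inside 92 by 182 mm, walls 4 mm, inner floor 6 mm above the origin. The lid's hinge is along its +x long side (away from the robot), the orange catch at the middle of its -x long side.
- case_hinge (a point): Middle of the lid's hinge line, at (50, 0, 36) mm in the case's frame; the hinge runs along the case's y.
- lid (a joint): Angle of the lid in rad: about 0 shut, 1.57 upright, grows as it opens, starts 1.75 to 2.05 (leaning back over the +x side). A weak spring opens it (under 2 N at the pad): let go before the catch has clicked, it springs up again. Lid 4 mm thick, 101 mm long from the hinge, 188 mm wide. Its lip meets the catch at 0.01 to 0.15; clicked shut it rests on its seat at -0.07 to 0.07.
- lid_pad (a point): Centre of the top of the black ribbed press pad (18 by 40 mm) on the lid's outer face near its free edge: 85 mm from the hinge along the lid, 8 mm above the hinge plane when shut, so then at about (-35, 0, 44) mm in the case's frame. Axes: the lid's, x from free edge to hinge, y along the hinge, z out of the outer face.
- marker_2_mid (a point): Middle of the felt marker with the RED cap, white barrel, lying flat: 130 long (its x) by 17 by 18 mm, this point 9 mm above its underside. To be grasped across the barrel. The three markers change places from start to start.
- marker_1_mid (a point): Middle of the marker with the black cap, same size; leave it alone.
- marker_3_mid (a point): Middle of the marker with the blue cap, same size; leave it alone.
- yoghurt_mid (a point): Centre of the white yoghurt pot, 72 mm wide, 71 mm high, standing to the right of the case; leave it alone.
- tin_mid (a point): Centre of the green and silver food tin, 76 mm wide, 58 mm high, standing to the right of the case; leave it alone.
- catch_place (a point): Middle of the case's front, where the orange spring catch stands, (-56, 0, 40) mm in the case's frame. How high catch and seat (black strip) really sit differs from start to start by up to 6 mm either way and is not reported: feel it. Pressing the pad takes about 11 N (8 to 14) to pass the catch; the force falls at the click, then rises sharply (some 8 N a mm) as the lid meets its seat.

How it is judged:
By the outcome, as a careful person would: the job done as asked, in the order asked, and still so for the second after the job is handed in, with the robot touching nothing.
It also fails if it takes over 72 s, if anything falls off the work surface, if the arm or the gripper's body presses on something with over 40 N, if the wrist force passes 120 N, or if a joint passes its speed limit or range.

ROBOT

A 6-joint arm with a two-finger parallel gripper is mounted at the origin on a cart in front of the work surface, level with it; the furniture and walls round the work are solid. World frame = base frame: x ahead of the robot, y to its left, z up, the work surface at z = 0. Lengths are in m, angles in rad, forces in N, time in s.
With the tool pointing down it reaches from about 0.35 to 0.975 m from the base axis. Payload 7.1 kg.
Tool frame: the origin (TCP) lies on the centre line of the jaws, within the pads' length; the fingertips stand 17 mm ahead of it and the grasp point (between the pads) lies 2 mm behind it; z points along the fingers, y is the line along which they close (so a half turn about z gives the same grasp; the last joint's range is limited). The gripper opens to 88 mm and grips with 3 to 60 N. Pads are 20 mm wide; open, the fingers measure 115 mm over their backs; the gripper's body (75 mm by 178 mm) begins 61 mm behind the grasp point.
Start: joints at [-1.224, 0.423, 1.63, -0, 1.089, -0.019], TCP at [0.224, -0.584, 0.24] pointing down, gripper open.
Joint ranges: [-3, 3], [-0.9, 2.11], [0.09, 2.58], [-1.31, 4.45], [0.11, 2.69], [-2.54, 2.54]. Speed limits (rad/s): [2.39, 2.39, 3.01, 3.14, 3.14, 3.14].

INTERFACE

Orientations are given as a unit quaternion [w, x, y, z].
In Python, from rig import sensors, viewer, ctrl gives the robot as it stands.
- The arm moves only by the tool send_rows, never from a script. Its argument "moves" is a list of rows, each a list of 7 numbers: the closure in counts, from 0 (fully open) to 255 (shut), then the shift along the world's x, y, z in mm, then the turn, a rotation vector about the world's x, y, z in degrees. In form: [[gripper, tx, ty, tz, ax, ay, az], ...]. A call has exactly 8 rows; each row shifts and turns the commanded pose from where the row before left it; what a row does not reach is not made up. A row lasts 1/10 s, in which the tool goes at most 50 mm and 8.59 degrees, less where a joint would pass 70% of its speed; a pose out of reach is approached as far as the arm can. A call is refused whole if a number of a shift passes 50 or a number of a turn 8.59, either way. A call with a gripper value outside its range is refused whole. The fingers move at their own pace and stop on an object; "squeeze" is the grip in N (left out, the last holds). Time passes only in rows, so rows that do not move let the fingers close, or fill a call up. It gives the time, the measured TCP pose, the force, the opening and the grip force at its end, in the units of the state.
- sensors.get_state(): the state, without advancing time (a new reading comes with each control period).
- viewer.read_camera(name): name is "side" or "top"; returns the picture (480x640x3 uint8, blue, green, red); there is no depth.
- viewer.camera_params(name): a dict with "fx", "fy", "cx", "cy" (pixels), "R" (3x3) and "t" (3): a world point X has camera coordinates R X + t. Camera axes: x right, y down, z forward; pixel columns grow to the right and rows downward; lengths in m; the calibration is good to about 2 mm. A picture is of the moment at which its call begins. camera_params takes no time and is no camera call.
- ctrl.finish_job(): hands the job in; it is judged then, once.
The state is a dict: "time": time; "joint_positions": joint angles; "joint_vel": joint speeds; "effort": joint torques, N m; "tcp_pos": TCP position; "tool_rot": TCP orientation; "contact_force": force on the tool from outside, world axes, zero at the start; "torque": the same for the moment, N m; "grip_width": finger opening in m; "grip_force": force on a finger pad.
Only numpy, scipy, OpenCV 4.12 (cv2) and the standard library are available. Lean on these libraries where they do the work, as an engineer would, in place of code of your own. Each camera call takes 0.05 s, during which the arm holds its last target. There are 200 camera calls.

## Working session

There is one attempt and no reset: what is moved stays moved. The work goes in short steps, Python scripts to look and compute and a tool call to move; the robot and the scene stay as the last step left them, time stands still between calls to the robot, and variables do not carry over. Pictures are saved under pics/ and viewed, at most 10 in all, crops included, and the job is handed in when it is done.

Besides the shell and the picture viewer there is one more tool, called after "Request:" as name(argument=value, ...), one argument or row to a line, values as JSON. send_rows: Moves the arm, as the interface text tells. Its arguments: {"type":"object","properties":{"moves":{"type":"array","items":{"type":"array","items":{"type":"number"}}},"squeeze":{"type":"number"}},"required":["moves"]}

```bash
mkdir -p pics; ls
python3 - <<'E'
from rig import sensors, viewer
import cv2,numpy as np
for n in("side","top"):
    cv2.imwrite(f"pics/{n}0.png",viewer.read_camera(n)); p=viewer.camera_params(n)
    R=np.array(p["R"]);print(n,p["fx"],p["cx"],p["cy"],-R.T@np.array(p["t"]),R.round(3).tolist())
s=sensors.get_state();print(s["time"],s["tcp_pos"],s["tool_rot"],s["contact_force"])
E
```

```text
pics
side 433.8273538272245 316.5850457202296 246.60541641897262 [0.10853931 0.82754885 0.6105685 ] [[-0.921, -0.389, -0.013], [-0.186, 0.47, -0.863], [0.342, -0.792, -0.505]]
top 466.55978007235296 324.1582262388089 237.60874423895416 [ 0.40182413 -0.03926998  1.26801875] [[0.01, -1.0, 0.005], [-0.997, -0.01, -0.075], [0.075, -0.004, -0.997]]
0.1 [ 0.22339372 -0.58320193  0.23897931] [-6.81144246e-04  9.83321367e-01  1.81875265e-01 -1.13537334e-04] [0.97853021 0.86791812 0.72566302]
```

View pics/top0.png

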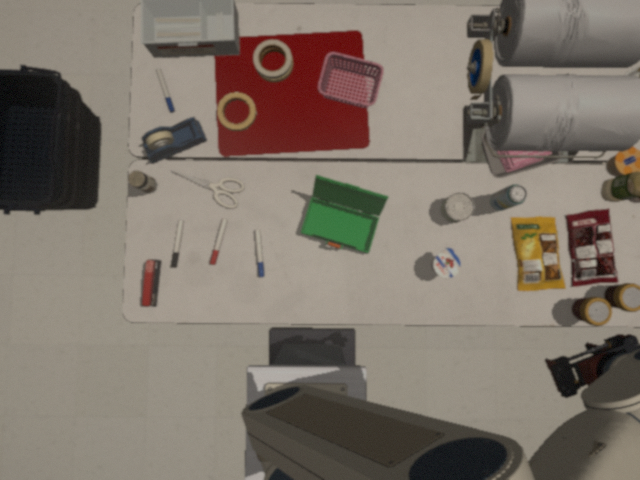

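View pics/side0.png

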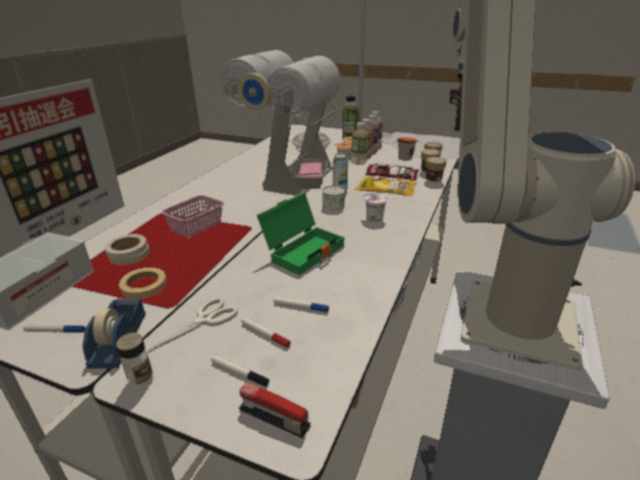

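The top view shows the red-capped marker from about (223,220) to (213,263), between the black one at (177,243) and the blue one at (259,253). The case is around (340,225), with its lid leaning away and the catch near (330,246). Next I'll zoom in and measure.

```bash
cat > h.py <<'E'
import numpy as np,cv2
from rig import sensors,viewer
def ray(n,uv):
    p=viewer.camera_params(n);R=np.array(p["R"]);t=np.array(p["t"])
    d=R.T@np.array([(uv[0]-p["cx"])/p["fx"],(uv[1]-p["cy"])/p["fy"],1.]);return -R.T@t,d
def plane(n,uv,z):
    c,d=ray(n,uv);return c+d*(z-c[2])/d[2]
def proj(n,X):
    p=viewer.camera_params(n);q=np.array(p["R"])@np.array(X)+np.array(p["t"])
    return np.array([p["fx"]*q[0]/q[2]+p["cx"],p["fy"]*q[1]/q[2]+p["cy"]])
def masks(im):
    h=cv2.cvtColor(im,cv2.COLOR_BGR2HSV)
    return dict(green=cv2.inRange(h,(50,120,40),(80,255,255)),red=cv2.inRange(h,(0,130,60),(6,255,255))|cv2.inRange(h,(170,130,60),(180,255,255)),orange=cv2.inRange(h,(4,150,120),(18,255,255)))
E
python3 - <<'E'
from h import *
t=cv2.imread("pics/top0.png");s=cv2.imread("pics/side0.png")
a=cv2.resize(t[170:275,190:400],None,fx=3.8,fy=3.8,interpolation=cv2.INTER_CUBIC)[:, :800]
b=cv2.resize(s[190:355,215:355],None,fx=1.2,fy=1.2)
cv2.imwrite("pics/topc.png",a)
cv2.imwrite("pics/sidec.png",cv2.resize(s[190:350,225:355],None,fx=3.7,fy=3.7,interpolation=cv2.INTER_CUBIC))
m=masks(t)
def rect(mask,x0,y0,x1,y1):
    q=np.zeros_like(mask);q[y0:y1,x0:x1]=mask[y0:y1,x0:x1]
    pts=cv2.findNonZero(q);return pts
g=rect(m["green"],280,165,400,260);print(len(g),cv2.boxPoints(cv2.minAreaRect(g)).round(1).tolist())
r=rect(m["red"],200,210,235,275);print("cap",len(r),cv2.boxPoints(cv2.minAreaRect(r)).round(1).tolist())
# white barrel: brighter than table
gray=t.min(2);roi=gray[210:275,200:235];print("table",np.median(roi),roi.max())
w=rect((gray>np.median(roi)+12).astype(np.uint8)*255,203,210,233,270);print("barrel",len(w),cv2.boxPoints(cv2.minAreaRect(w)).round(1).tolist())
o=rect(m["orange"],300,225,370,260);print("orange",len(o),o.reshape(-1,2).mean(0))
E
```

```text
1821 [[302.6000061035156, 231.60000610351562], [311.6000061035156, 201.3000030517578], [371.79998779296875, 219.3000030517578], [362.79998779296875, 249.5]]
cap 46 [[210.3000030517578, 262.5], [213.8000030517578, 250.39999389648438], [217.10000610351562, 251.3000030517578], [213.60000610351562, 263.5]]
table 141.0 152Traceback (most recent call last):
  File "<stdin>", line 15, in <module>
TypeError: object of type 'NoneType' has no len()
```

View pics/topc.png

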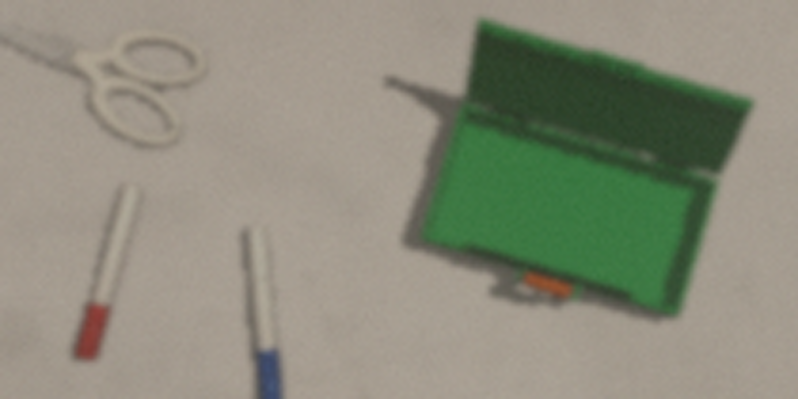

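View pics/sidec.png

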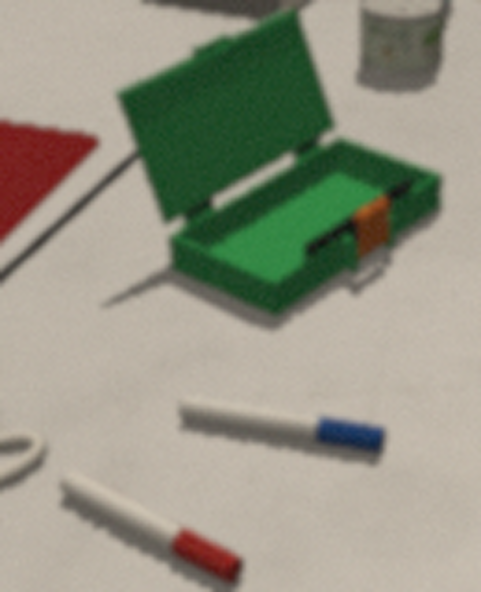

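In the top view, the marker runs from (224.5,218.9) to (212.6,264.2). The case rim corners are at (302,234), (368,253), (379,217) and (312,201). The side view shows the same corners, which lets me cross-check.

Run:
```python
from h import *
T=dict(FL=(301.8,233.9),FR=(368.2,252.9),BR=(378.7,217.4),BL=(311.8,201))
S=dict(FL=(299.3,267),FR=(343.9,238.6),BR=(318.2,228.4),BL=(271.8,254))
for nm,D in(("top",T),("side",S)):
    P={k:plane(nm,v,.03)[:2] for k,v in D.items()}
    for k in P:print(nm,k,P[k].round(4))
    c=sum(P.values())/4; yd=P["FL"]-P["FR"]+P["BL"]-P["BR"];xd=P["BL"]-P["FL"]+P["BR"]-P["FR"]
    print(" c",c.round(4),"yaw",np.degrees(np.arctan2(-yd[0],yd[1])).round(1),np.degrees(np.arctan2(xd[1],xd[0])).round(1),np.linalg.norm(yd)/2,np.linalg.norm(xd)/2)
for nm,a,b in(("top",(224.5,218.9),(212.6,264.2)),("side",(243.1,320.3),(289.05,344.6))):
    A=plane(nm,a,.011)[:2];B=plane(nm,b,.011)[:2];print(nm,"marker",((A+B)/2).round(4),np.linalg.norm(A-B).round(4),"dir to cap",np.degrees(np.arctan2(*(B-A)[::-1])).round(1))
# lid top edge
A=plane("top",(482/3.8+190,22/3.8+170),.13);B=plane("top",(750/3.8+190,100/3.8+170),.13);print("lid edge",A.round(3),B.round(3))
from scipy.spatial.transform import Rotation as Ro
q=sensors.get_state()["tool_rot"];print(Ro.from_quat(np.r_[q[1:],q[0]]).as_matrix().round(3))
```

```text
top FL [0.5038 0.0156]
top FR [ 0.455  -0.1614]
top BR [ 0.5501 -0.1892]
top BL [ 0.5924 -0.01  ]
 c [ 0.5253 -0.0862] yaw -14.4 -16.2 0.18381045762229228 0.09567295862483566
side FL [0.5028 0.0235]
side FR [ 0.4494 -0.1509]
side BR [ 0.5377 -0.18  ]
side BL [ 0.5948 -0.0061]
 c [ 0.5211 -0.0784] yaw -17.6 -18.0 0.18266829937929857 0.0947946265141713
top marker [0.4827 0.2406] 0.1261 dir to cap 166.8
side marker [0.4777 0.2452] 0.1268 dir to cap 166.4
lid edge [ 0.64  -0.024  0.13 ] [ 0.591 -0.198  0.13 ]
[[ 0.934  0.358 -0.   ]
 [ 0.358 -0.934  0.001]
 [ 0.    -0.001 -1.   ]]
```

Request:
send_rows(
  moves=[
    [0,11,34,0,0,0,6],
    [0,11,34,0,0,0,6],
    [0,11,34,0,0,0,6],
    [0,11,34,0,0,0,6],
    [0,11,34,0,0,0,6],
    [0,11,34,0,0,0,6],
    [0,11,34,0,0,0,6],
    [0,11,34,0,0,0,6],
  ],
  squeeze=15,
)

```text
time: 0.9
tcp_pos: [0.3116, -0.3101, 0.2395]
tool_rot: [-0.0, 0.823, 0.568, -0.0]
contact_force: [-0.2, 0.4, 0.4]
grip_width: 0.0875
grip_force: 0.0
```

Request:
send_rows(
  moves=[
    [0,11,34,0,0,0,6],
    [0,11,34,0,0,0,6],
    [0,11,34,0,0,0,6],
    [0,11,34,0,0,0,6],
    [0,11,34,0,0,0,6],
    [0,11,34,0,0,0,6],
    [0,11,34,0,0,0,6],
    [0,11,34,0,0,0,6],
  ],
)

```text
time: 1.7
tcp_pos: [0.3996, -0.0381, 0.2397]
tool_rot: [0.0, 0.521, 0.854, -0.0]
contact_force: [0.3, -1.3, 0.8]
grip_width: 0.0876
grip_force: 0.0
```

Request:
send_rows(
  moves=[
    [0,10,35,0,0,0,6.2],
    [0,10,35,0,0,0,6.2],
    [0,10,35,0,0,0,6.2],
    [0,10,35,-20,0,0,6.2],
    [0,10,35,-30,0,0,6.2],
    [0,10,35,-30,0,0,6.2],
    [0,10,35,-30,0,0,6.2],
    [0,10,35,-20,0,0,6.2],
  ],
)

```text
time: 2.5
tcp_pos: [0.4787, 0.2414, 0.1073]
tool_rot: [-0.001, 0.115, 0.993, -0.001]
contact_force: [0.8, 0.0, 0.6]
grip_width: 0.088
grip_force: 0.0
```

Request:
send_rows(
  moves=[
    [80,0,1,-20,0,0,0],
    [80,0,0,-20,0,0,0],
    [80,0,0,-20,0,0,0],
    [80,0,0,-15,0,0,0],
    [80,0,0,-8,0,0,0],
    [80,0,0,-4,0,0,0],
    [80,0,0,0,0,0,0],
    [150,0,0,0,0,0,0],
  ],
)

```text
time: 3.3
tcp_pos: [0.4801, 0.2415, 0.0233]
tool_rot: [0.0, 0.117, 0.993, 0.0]
contact_force: [0.4, 0.1, 0.2]
grip_width: 0.0555
grip_force: 0.0
```

Request:
send_rows(
  moves=[
    [200,0,0,0,0,0,0],
    [255,0,0,0,0,0,0],
    [255,0,0,0,0,0,0],
    [255,0,0,0,0,0,0],
    [255,0,0,0,0,0,0],
    [255,0,0,0,0,0,0],
    [255,0,0,0,0,0,0],
    [255,0,0,0,0,0,0],
  ],
)

```text
time: 4.1
tcp_pos: [0.4796, 0.2414, 0.0227]
tool_rot: [0.0, 0.117, 0.993, 0.0]
contact_force: [-0.2, 0.2, 1.6]
grip_width: 0.0151
grip_force: 15.0
```

Request:
send_rows(
  moves=[
    [255,0,0,10,0,0,0],
    [255,0,0,20,0,0,0],
    [255,0,0,30,0,0,0],
    [255,0,0,40,0,0,0],
    [255,0,0,40,0,0,0],
    [255,2,-20,0,0,0,-6],
    [255,2,-20,0,0,0,-6],
    [255,2,-20,0,0,0,-6],
  ],
)

```text
time: 4.9
tcp_pos: [0.4856, 0.1809, 0.1638]
tool_rot: [0.001, 0.273, 0.962, 0.0]
contact_force: [0.4, 0.3, -0.6]
grip_width: 0.0154
grip_force: 15.0
```

Request:
send_rows(
  moves=[
    [255,3,-25,0,0,0,-6],
    [255,3,-25,0,0,0,-6],
    [255,3,-25,0,0,0,-6],
    [255,3,-25,0,0,0,-6],
    [255,2,-25,0,0,0,-6],
    [255,2,-25,0,0,0,-6],
    [255,2,-25,0,0,0,-6],
    [255,2,-25,0,0,0,-6],
  ],
)

```text
time: 5.7
tcp_pos: [0.5054, -0.0196, 0.1633]
tool_rot: [0.0, 0.641, 0.768, 0.0]
contact_force: [-0.2, 0.2, -0.2]
grip_width: 0.0148
grip_force: 15.0
```

Request:
send_rows(
  moves=[
    [255,3,-22,0,0,0,-7],
    [255,3,-20,0,0,0,-7],
    [255,3,-20,0,0,0,-7],
    [255,3,0,0,0,0,-6],
    [255,0,0,0,0,0,0],
    [255,0,0,0,0,0,0],
    [255,0,0,0,0,0,0],
    [255,0,0,0,0,0,0],
  ],
)

```text
time: 6.5
tcp_pos: [0.5174, -0.0802, 0.1627]
tool_rot: [-0.0, 0.8, 0.6, -0.0]
contact_force: [0.0, -0.1, -1.4]
grip_width: 0.0153
grip_force: 15.0
```

Run:
```python
from h import *
t=viewer.read_camera("top");s=viewer.read_camera("side")
f=lambda im,x0,x1,y0,y1:cv2.resize(im[y0:y1,x0:x1],(395,395),interpolation=cv2.INTER_CUBIC)
cv2.imwrite("pics/over.png",np.hstack([f(t,270,410,150,290),f(s,220,360,150,290)]))
q=sensors.get_state();print(q["tcp_pos"],q["tool_rot"],q["joint_positions"],q["grip_width"])
```

```text
[ 0.51748368 -0.08028438  0.16272615] [-3.25100346e-05  8.00556513e-01  5.99257263e-01 -2.41328867e-05] [-1.76647813e-01  3.84662281e-01  1.90926926e+00  1.21787048e-05
  8.47741571e-01  1.08994432e-01] 0.015215397770930924
```

View pics/over.png

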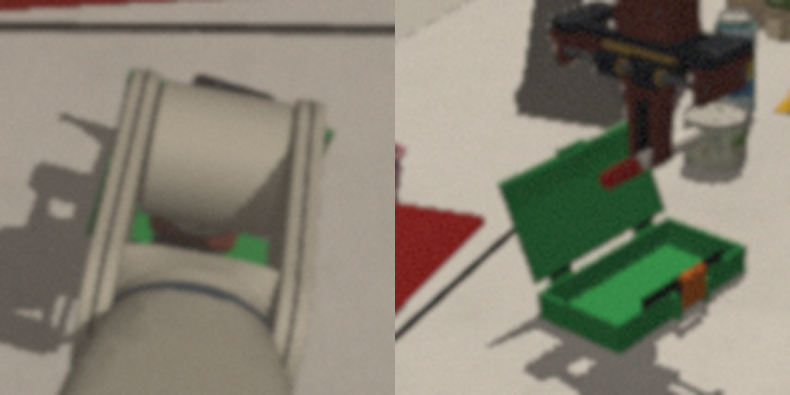

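The side view shows the marker held over the case with its red cap towards +y, and the wide gripper body lies towards the lid. I'll tilt the tool 10° away from the lid and lower it.

Request:
send_rows(
  moves=[
    [255,0,0,-15,-1.4,-4.8,0],
    [255,0,0,-25,-1.4,-4.8,0],
    [255,0,0,-30,0,0,0],
    [255,0,0,-25,0,0,0],
    [255,0,0,-20,0,0,0],
    [255,0,0,-9,0,0,0],
    [255,0,0,0,0,0,0],
    [255,0,0,0,0,0,0],
  ],
)

```text
time: 7.4
tcp_pos: [0.518, -0.0806, 0.0392]
tool_rot: [0.07, 0.798, 0.597, 0.053]
contact_force: [-0.8, 0.2, 0.4]
grip_width: 0.0151
grip_force: 15.0
```

Request:
send_rows(
  moves=[
    [255,0,0,-2,0,0,0],
    [255,0,0,-2,0,0,0],
    [255,0,0,-1,0,0,0],
    [255,0,0,0,0,0,0],
    [225,0,0,0,0,0,0],
    [200,0,0,0,0,0,0],
    [170,0,0,0,0,0,0],
    [170,0,0,0,0,0,0],
  ],
)

```text
time: 8.2
tcp_pos: [0.5176, -0.0806, 0.0337]
tool_rot: [0.07, 0.798, 0.596, 0.052]
contact_force: [0.0, -0.8, 0.6]
grip_width: 0.0284
grip_force: 0.0
```

Request:
send_rows(
  moves=[
    [170,-2,0.5,10,0,0,0],
    [170,-3,1,20,0,0,0],
    [170,-5,1.5,30,0,0,0],
    [170,-7,2,40,0,0,0],
    [170,-7,2,40,0,0,0],
    [170,0,0,40,0,0,0],
    [255,0,0,30,0,0,0],
    [255,0,0,0,0,0,0],
  ],
)

```text
time: 9.0
tcp_pos: [0.4958, -0.0739, 0.2488]
tool_rot: [0.073, 0.798, 0.596, 0.056]
contact_force: [-0.1, -0.4, 0.7]
grip_width: 0.0167
grip_force: 0.0
```

Run:
```python
from h import *
s=viewer.read_camera("side");cv2.imwrite("pics/side_p.png",s[150:300,220:380])
cv2.imwrite("pics/placed.png",cv2.resize(s[150:300,220:380],(800,600)[:2] if 0 else (640,600),interpolation=cv2.INTER_CUBIC))
q=sensors.get_state();print(q["time"],q["tcp_pos"],q["contact_force"])
```

```text
9.05 [ 0.49454342 -0.07374993  0.24638348] [ 0.2556971  -0.61154662 -0.77562405]
```

View pics/placed.png

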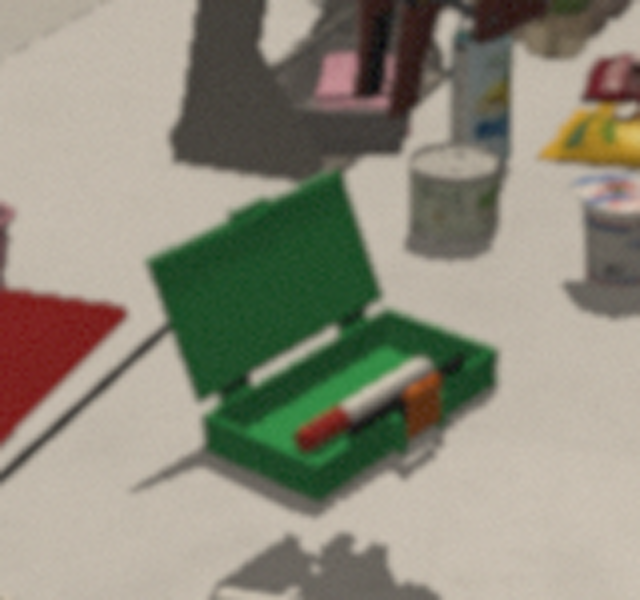

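The marker lies inside the case, with cap end at about (295,260) and tail at (327,241) in full-picture pixels. Lid edge corners are at (305.5,193) and (258,215.5).

Run:
```python
from h import *
a=np.radians(-16.4);ex=np.array([np.cos(a),np.sin(a)]);ey=np.array([-np.sin(a),np.cos(a)]);c=np.array([.523,-.082])
cf=lambda P:np.r_[(P[:2]-c)@ex,(P[:2]-c)@ey,P[2]].round(4)
for z in(.015,.025):print("marker",z,cf(plane("side",(295.5,259.5),z)),cf(plane("side",(327,241.5),z)))
for u in((305.5,193),(258,215.5)):
  best=min((abs(abs(cf(plane("side",u,.036+.101*np.sin(th)))[0]-.05+.101*np.cos(th))),th) for th in np.arange(1.6,2.2,.01))
  print("lid",best,cf(plane("side",u,.036+.101*np.sin(best[1]))))
for u in((482/3.8+190,22/3.8+170),(750/3.8+190,100/3.8+170)):
  best=min((abs(cf(plane("top",u,.036+.101*np.sin(th)))[0]-.05+.101*np.cos(th)),th) for th in np.arange(1.6,2.2,.01));print("top",best)
X=lambda x,y:(c+x*ex+y*ey).round(4)
print("pad",X(-.035,0),"behind",X(.14,0))
```

```text
marker 0.015 [-0.0022  0.0577  0.015 ] [-0.0084 -0.0666  0.015 ]
marker 0.025 [-0.0132  0.0694  0.025 ] [-0.0193 -0.0528  0.025 ]
lid (np.float64(0.00023461492927583094), np.float64(1.8500000000000003)) [ 0.0776 -0.0802  0.1331]
lid (np.float64(0.000105133504752844), np.float64(1.8900000000000003)) [0.0818 0.0975 0.1319]
top (np.float64(0.00013165817095191906), np.float64(2.0500000000000007))
top (np.float64(0.00033569233577034063), np.float64(2.0800000000000005))
pad [ 0.4894 -0.0721] behind [ 0.6573 -0.1215]
```

The marker lies flat on the floor, at case x about -5 mm and y from -66 to 58. The lid stands at about 1.9 to 2.05 rad. I'll bring the closed fingers behind the lid.

Request:
send_rows(
  moves=[
    [255,20,-6,10,1.4,4.8,0],
    [255,33,-10,0,1.4,4.8,0],
    [255,35,-10,0,0,0,0],
    [255,35,-10,0,0,0,0],
    [255,30,-9,0,0,0,0],
    [255,10,-3,0,0,0,0],
    [255,0,0,0,0,0,0],
    [255,0,0,0,0,0,0],
  ],
)

```text
time: 9.85
tcp_pos: [0.6549, -0.1212, 0.2525]
tool_rot: [-0.001, 0.801, 0.599, -0.001]
contact_force: [-0.4, -0.4, 0.4]
grip_width: 0.0007
grip_force: 0.0
```

Request:
send_rows(
  moves=[
    [255,0,0,-20,0,0,0],
    [255,0,0,-30,0,0,0],
    [255,0,0,-30,0,0,0],
    [255,0,0,-25,0,0,0],
    [255,0,0,-15,0,0,0],
    [255,0,0,0,0,0,0],
    [255,0,0,0,0,0,0],
    [255,0,0,0,0,0,0],
  ],
)

```text
time: 10.65
tcp_pos: [0.6574, -0.1218, 0.1354]
tool_rot: [0.001, 0.801, 0.599, 0.001]
contact_force: [0.2, 0.4, -0.1]
grip_width: 0.0005
grip_force: 0.0
```

Request:
send_rows(
  moves=[
    [255,-5,1.5,-5,0,0,0],
    [255,-9,2.6,0,0,0,0],
    [255,-9,2.6,0,0,0,0],
    [255,-9,2.6,1,0,0,0],
    [255,-9,2.6,1,0,0,0],
    [255,-9,2.6,1,0,0,0],
    [255,-9,2.6,1,0,0,0],
    [255,-7,2,1,0,0,0],
  ],
)

```text
time: 11.45
tcp_pos: [0.5897, -0.1022, 0.1338]
tool_rot: [-0.0, 0.801, 0.599, -0.0]
contact_force: [0.6, 0.8, -1.4]
grip_width: 0.0003
grip_force: 0.2
```

Run:
```python
from h import *
s=viewer.read_camera("side")
cv2.imwrite("pics/push.png",cv2.resize(s[150:300,220:380],(640,600),interpolation=cv2.INTER_CUBIC))
q=sensors.get_state();print(q["time"],q["tcp_pos"],q["contact_force"])
```

```text
11.5 [ 0.58872226 -0.10199995  0.13376505] [-0.77946264 -0.3769918   0.16689913]
```

View pics/push.png

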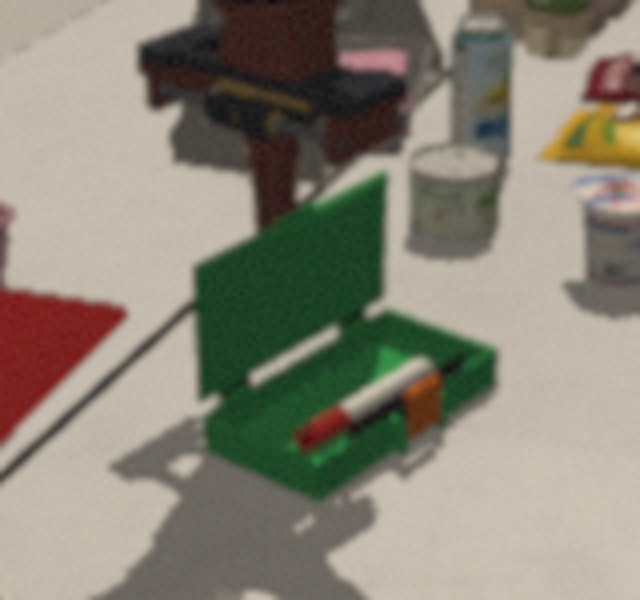

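The side view shows the lid almost upright, with the fingertip behind the middle of its edge near (280,215). I'll carry it over along the arc.

Request:
send_rows(
  moves=[
    [255,-7.4,2.2,2,0,0,0],
    [255,-7.4,2.2,1,0,0,0],
    [255,-7.4,2.2,0,0,0,0],
    [255,-8,2.3,-1.5,0,0,0],
    [255,-8,2.3,-2.5,0,0,0],
    [255,-8,2.3,-3.3,0,0,0],
    [255,-7.2,2.1,-4,0,0,0],
    [255,-7.2,2.1,-4.7,0,0,0],
  ],
)

```text
time: 12.3
tcp_pos: [0.5294, -0.0847, 0.1203]
tool_rot: [0.0, 0.801, 0.599, 0.0]
contact_force: [1.1, -0.2, 0.2]
grip_width: 0.0001
grip_force: 0.3
```

Request:
send_rows(
  moves=[
    [255,-3.7,1.1,-3.7,0,0,0],
    [255,-3.7,1.1,-4,0,0,0],
    [255,-3.7,1.1,-4,0,0,0],
    [255,-3.7,1.1,-4.6,0,0,0],
    [255,-3.7,1.1,-4.6,0,0,0],
    [255,-3.7,1.1,-4.6,0,0,0],
    [255,0,0,0,0,0,0],
    [255,0,0,0,0,0,0],
  ],
)

```text
time: 13.1
tcp_pos: [0.5075, -0.0782, 0.095]
tool_rot: [-0.0, 0.801, 0.599, -0.0]
contact_force: [0.5, -0.0, 0.1]
grip_width: 0.0007
grip_force: 0.2
```

Run:
```python
from h import *
s=viewer.read_camera("side")
cv2.imwrite("pics/push2.png",cv2.resize(s[150:300,220:380],(640,600),interpolation=cv2.INTER_CUBIC))
q=sensors.get_state();print(q["time"],q["tcp_pos"],q["contact_force"])
```

```text
13.15 [ 0.50775539 -0.07821286  0.0951619 ] [-0.31898308  1.01849561  0.53293307]
```

View pics/push2.png

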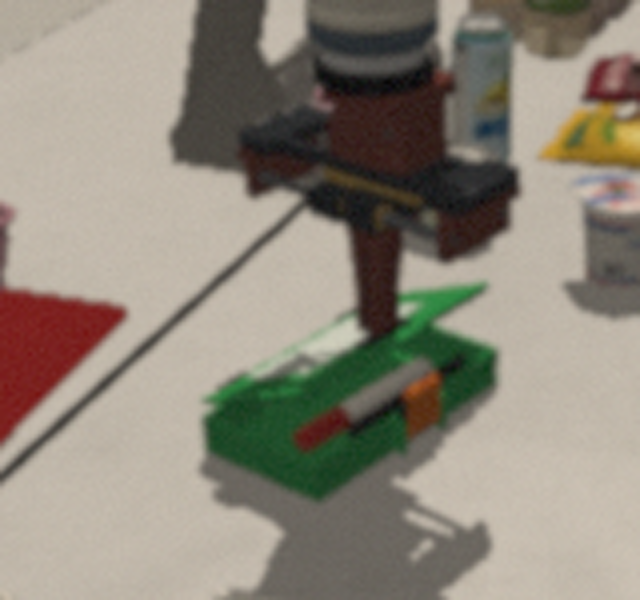

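The side view shows the lid well over and nearly edge-on to the camera, with the fingertip on its outer face at about (378,335). I'll keep going down towards the catch.

Request:
send_rows(
  moves=[
    [255,-1.5,0.4,-2,0,0,0],
    [255,-1.5,0.4,-2,0,0,0],
    [255,-1.5,0.4,-2,0,0,0],
    [255,-1.5,0.4,-2,0,0,0],
    [255,-1.5,0.4,-2,0,0,0],
    [255,-1.5,0.4,-2,0,0,0],
    [255,0,0,0,0,0,0],
    [255,0,0,0,0,0,0],
  ],
)

```text
time: 13.95
tcp_pos: [0.4984, -0.0758, 0.083]
tool_rot: [-0.0, 0.801, 0.599, -0.0]
contact_force: [0.1, 0.3, 0.8]
grip_width: 0.0006
grip_force: 0.2
```

Run:
```python
from h import *
s=viewer.read_camera("side");t=viewer.read_camera("top")
f=lambda im,x0,x1,y0,y1:cv2.resize(im[y0:y1,x0:x1],(395,395),interpolation=cv2.INTER_CUBIC)
cv2.imwrite("pics/push3.png",cv2.resize(s[210:300,255:360],(700,600),interpolation=cv2.INTER_CUBIC))
q=sensors.get_state();print(q["time"],q["tcp_pos"],q["contact_force"])
for n in [(-48.5,0),(-21.5,0)]:
    a=np.radians(-16.4);P=np.array([.523+(n[0]*np.cos(a))/1e3,-.082+n[0]*np.sin(a)/1e3,q["tcp_pos"][2]-.017]);print((proj("side",P)-[255,210])*[6.667,6.667])
```

```text
14.05 [ 0.49858959 -0.07578874  0.08314584] [ 0.77660141 -1.03115112  0.61217441]
[454.92162549 193.73252884]
[400.65523292 172.82469376]
```

View pics/push3.png

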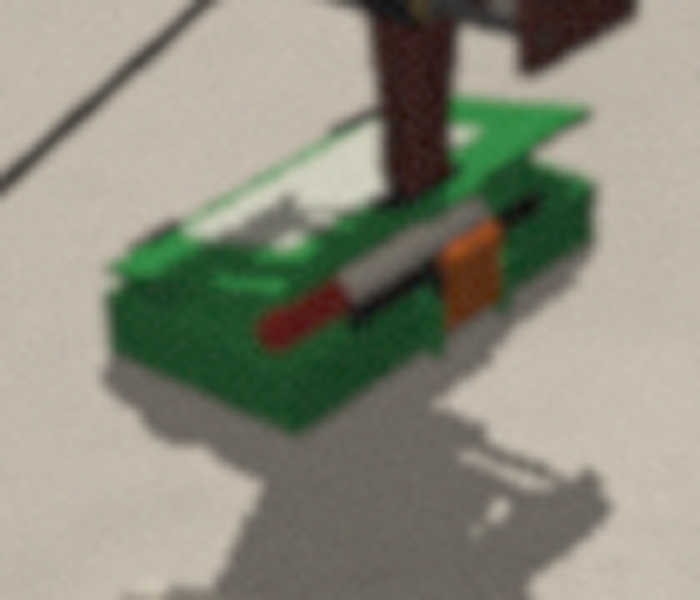

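The side view shows the fingertip on the dark press pad at about (410,195), and the lid edge nearly at the catch. From here I press straight down in small steps.

Request:
send_rows(
  moves=[
    [255,-0.9,0.3,-1.5,0,0,0],
    [255,-0.9,0.3,-1.5,0,0,0],
    [255,-0.9,0.3,-1,0,0,0],
    [255,0,0,-1,0,0,0],
    [255,0,0,-0.5,0,0,0],
    [255,0,0,-0.5,0,0,0],
    [255,0,0,0,0,0,0],
    [255,0,0,0,0,0,0],
  ],
)

```text
time: 14.85
tcp_pos: [0.496, -0.0749, 0.0771]
tool_rot: [-0.0, 0.801, 0.599, -0.0]
contact_force: [-0.8, 0.8, 0.2]
grip_width: 0.0007
grip_force: 0.2
```

Request:
send_rows(
  moves=[
    [255,0,0,-0.4,0,0,0],
    [255,0,0,-0.4,0,0,0],
    [255,0,0,-0.4,0,0,0],
    [255,0,0,-0.4,0,0,0],
    [255,0,0,-0.4,0,0,0],
    [255,0,0,0,0,0,0],
    [255,0,0,0,0,0,0],
    [255,0,0,0,0,0,0],
  ],
)

```text
time: 15.65
tcp_pos: [0.4961, -0.0749, 0.0752]
tool_rot: [0.0, 0.801, 0.599, 0.0]
contact_force: [-0.6, 0.7, 0.2]
grip_width: 0.0002
grip_force: 0.2
```

Request:
send_rows(
  moves=[
    [255,0,0,-0.3,0,0,0],
    [255,0,0,-0.3,0,0,0],
    [255,0,0,-0.3,0,0,0],
    [255,0,0,-0.3,0,0,0],
    [255,0,0,-0.3,0,0,0],
    [255,0,0,0,0,0,0],
    [255,0,0,0,0,0,0],
    [255,0,0,0,0,0,0],
  ],
)

```text
time: 16.45
tcp_pos: [0.4961, -0.0749, 0.0737]
tool_rot: [0.0, 0.801, 0.599, 0.0]
contact_force: [-0.7, -0.2, -0.4]
grip_width: 0.0004
grip_force: 0.3
```

Request:
send_rows(
  moves=[
    [255,0,0,-0.3,0,0,0],
    [255,0,0,-0.3,0,0,0],
    [255,0,0,-0.3,0,0,0],
    [255,0,0,-0.3,0,0,0],
    [255,0,0,0,0,0,0],
    [255,0,0,0,0,0,0],
    [255,0,0,0,0,0,0],
    [255,0,0,0,0,0,0],
  ],
)

```text
time: 17.25
tcp_pos: [0.4961, -0.075, 0.0725]
tool_rot: [0.0, 0.801, 0.599, 0.0]
contact_force: [0.2, 0.6, 0.3]
grip_width: 0.0008
grip_force: 0.3
```

Request:
send_rows(
  moves=[
    [255,0,0,-0.3,0,0,0],
    [255,0,0,-0.3,0,0,0],
    [255,0,0,-0.3,0,0,0],
    [255,0,0,-0.3,0,0,0],
    [255,0,0,-0.3,0,0,0],
    [255,0,0,0,0,0,0],
    [255,0,0,0,0,0,0],
    [255,0,0,0,0,0,0],
  ],
)

```text
time: 18.05
tcp_pos: [0.4959, -0.0749, 0.0711]
tool_rot: [-0.0, 0.801, 0.599, -0.0]
contact_force: [-1.9, 0.7, 5.9]
grip_width: 0.0005
grip_force: 2.5
```

Request:
send_rows(
  moves=[
    [255,0,0,-0.3,0,0,0],
    [255,0,0,-0.3,0,0,0],
    [255,0,0,-0.3,0,0,0],
    [255,0,0,-0.3,0,0,0],
    [255,0,0,0,0,0,0],
    [255,0,0,0,0,0,0],
    [255,0,0,0,0,0,0],
    [255,0,0,0,0,0,0],
  ],
)

```text
time: 18.85
tcp_pos: [0.4958, -0.0748, 0.0701]
tool_rot: [-0.0, 0.801, 0.599, -0.0]
contact_force: [-2.8, 1.1, 8.5]
grip_width: 0.0002
grip_force: 4.1
```

Catch felt at about 0.071. I'll continue in finer steps.

Request:
send_rows(
  moves=[
    [255,0,0,-0.2,0,0,0],
    [255,0,0,-0.2,0,0,0],
    [255,0,0,-0.2,0,0,0],
    [255,0,0,0,0,0,0],
    [255,0,0,0,0,0,0],
    [255,0,0,0,0,0,0],
    [255,0,0,0,0,0,0],
    [255,0,0,0,0,0,0],
  ],
)

```text
time: 19.65
tcp_pos: [0.4958, -0.0748, 0.0694]
tool_rot: [-0.0, 0.801, 0.599, -0.0]
contact_force: [-2.8, 1.8, 8.1]
grip_width: 0.0004
grip_force: 3.9
```

Request:
send_rows(
  moves=[
    [255,0,0,-0.2,0,0,0],
    [255,0,0,-0.2,0,0,0],
    [255,0,0,-0.1,0,0,0],
    [255,0,0,0,0,0,0],
    [255,0,0,0,0,0,0],
    [255,0,0,0,0,0,0],
    [255,0,0,0,0,0,0],
    [255,0,0,0,0,0,0],
  ],
)

```text
time: 20.45
tcp_pos: [0.4957, -0.0748, 0.069]
tool_rot: [-0.0, 0.801, 0.599, -0.0]
contact_force: [-3.4, 0.5, 8.5]
grip_width: 0.0008
grip_force: 4.2
```

Request:
send_rows(
  moves=[
    [255,0,0,-0.2,0,0,0],
    [255,0,0,-0.2,0,0,0],
    [255,0,0,-0.1,0,0,0],
    [255,0,0,0,0,0,0],
    [255,0,0,0,0,0,0],
    [255,0,0,0,0,0,0],
    [255,0,0,0,0,0,0],
    [255,0,0,0,0,0,0],
  ],
)

```text
time: 21.25
tcp_pos: [0.4956, -0.0748, 0.0683]
tool_rot: [-0.0, 0.801, 0.599, -0.0]
contact_force: [-3.0, 0.7, 6.7]
grip_width: 0.0004
grip_force: 3.6
```

Request:
send_rows(
  moves=[
    [255,0,0,-0.2,0,0,0],
    [255,0,0,-0.2,0,0,0],
    [255,0,0,0,0,0,0],
    [255,0,0,0,0,0,0],
    [255,0,0,0,0,0,0],
    [255,0,0,0,0,0,0],
    [255,0,0,0,0,0,0],
    [255,0,0,0,0,0,0],
  ],
)

```text
time: 22.05
tcp_pos: [0.4955, -0.0748, 0.0678]
tool_rot: [-0.0, 0.801, 0.599, -0.0]
contact_force: [-2.5, 1.2, 4.7]
grip_width: 0.0005
grip_force: 2.7
```

Request:
send_rows(
  moves=[
    [255,0,0,-0.2,0,0,0],
    [255,0,0,-0.2,0,0,0],
    [255,0,0,0,0,0,0],
    [255,0,0,0,0,0,0],
    [255,0,0,0,0,0,0],
    [255,0,0,0,0,0,0],
    [255,0,0,0,0,0,0],
    [255,0,0,0,0,0,0],
  ],
)

```text
time: 22.85
tcp_pos: [0.4964, -0.075, 0.0674]
tool_rot: [0.0, 0.801, 0.599, 0.0]
contact_force: [-1.6, -0.4, 2.1]
grip_width: 0.0005
grip_force: 0.5
```

Request:
send_rows(
  moves=[
    [255,0,0,-0.2,0,0,0],
    [255,0,0,-0.2,0,0,0],
    [255,0,0,0,0,0,0],
    [255,0,0,0,0,0,0],
    [255,0,0,0,0,0,0],
    [255,0,0,0,0,0,0],
    [255,0,0,0,0,0,0],
    [255,0,0,0,0,0,0],
  ],
)

```text
time: 23.65
tcp_pos: [0.4963, -0.075, 0.0671]
tool_rot: [0.0, 0.801, 0.599, 0.0]
contact_force: [-1.5, 0.7, 5.9]
grip_width: 0.0001
grip_force: 2.6
```

The force fell to 2 N and then rose at the seat's stiffness, so it has clicked. Now I lift off slowly and look.

Request:
send_rows(
  moves=[
    [255,0,0,0.5,0,0,0],
    [255,0,0,1,0,0,0],
    [255,0,0,3,0,0,0],
    [255,0,0,10,0,0,0],
    [255,0,0,25,0,0,0],
    [255,0,0,40,0,0,0],
    [255,0,0,40,0,0,0],
    [255,0,0,20,0,0,0],
  ],
)

```text
time: 24.45
tcp_pos: [0.4973, -0.0751, 0.2104]
tool_rot: [0.002, 0.801, 0.599, 0.002]
contact_force: [0.1, -0.3, -0.9]
grip_width: 0.0002
grip_force: 0.0
```

Run:
```python
from h import *
s=viewer.read_camera("side")
cv2.imwrite("pics/end.png",cv2.resize(s[190:350,220:380],(600,600),interpolation=cv2.INTER_CUBIC))
q=sensors.get_state();print(q["time"],q["tcp_pos"],q["contact_force"])
```

```text
24.5 [ 0.49849351 -0.07531244  0.21232291] [ 1.15670534 -0.68081562  2.04658361]
```

View pics/end.png

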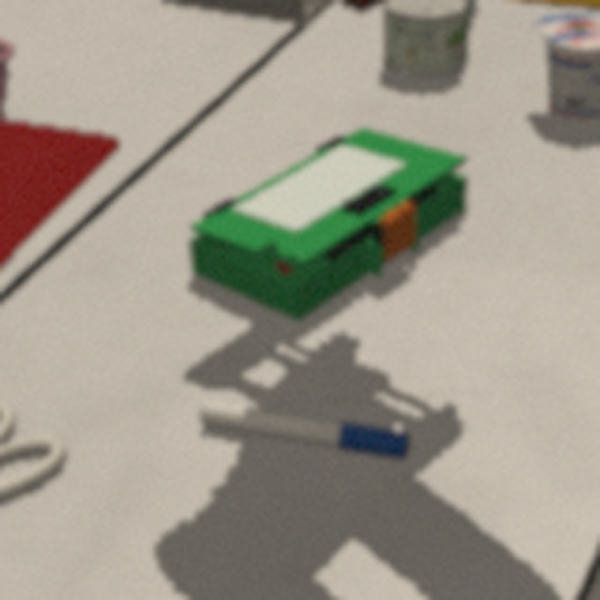

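The picture shows the lid shut under the orange catch at about (400,225), with the pad at (370,200). A bit of red cap is visible through the side notch. Nothing else has moved, so I'll let the arm settle and hand in.

Request:
send_rows(
  moves=[
    [255,0,0,0,0,0,0],
    [255,0,0,0,0,0,0],
    [255,0,0,0,0,0,0],
    [255,0,0,0,0,0,0],
    [255,0,0,0,0,0,0],
    [255,0,0,0,0,0,0],
    [255,0,0,0,0,0,0],
    [255,0,0,0,0,0,0],
  ],
)

```text
time: 25.3
tcp_pos: [0.496, -0.0749, 0.2064]
tool_rot: [-0.0, 0.801, 0.599, -0.0]
contact_force: [0.3, -0.1, 0.7]
grip_width: 0.0004
grip_force: 0.0
```

```bash
python3 -c "
from rig import ctrl
print(ctrl.finish_job())"
```

```text
the job is handed in; nothing more can be done
None
```

The red-capped marker is in the case and the lid has clicked shut and stayed shut with the arm clear; press readings peaked at about 9 N, the robot clock stood at 25 s, and the job is handed in (no verdict returned).

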